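# Set the section thickness: four clicks and confirm

## Task

With a closed fingertip, push the pointer of the click-stop dial on the white control unit gently clockwise (seen from above) by exactly four clicks from where it stands, never turning it past the fourth click and never backwards. Then press the large round key right down, let it come up again and move clear. Only push and press: do not grip the dial, do not press the two small rectangular keys, and leave the jar, cassettes and everything else where they are.

Things in the scene. Friction and masses are not known exactly. Their poses are not given: they have to be found in the camera images.
- dial (a joint): Turn of the dial in rad: 0 where it stands at the start, growing clockwise seen from above. A sprung ball holds it at every click, 24 degrees (0.419 rad) apart, so four clicks are 1.676 rad; stops lie 1.34 rad backwards and 3.02 rad clockwise. The torque rises at once to about 0.12 N m (a push of 3 to 4 N on the pointer 34 mm from the axis), then falls, and half-way between two clicks it is nil and the dial jumps on by itself into the next click, ahead of the finger.
- dial_centre (a point): Point on the dial's upright axis, at the level of the top face of the dial's disc, 81 mm above the table. The black disc has 84 mm diameter and turns in a flat grey bezel of 108 mm diameter, whose top is 10 mm lower than this point and bears 15 white ticks, one to a click. A round metal hub of 24 mm diameter stands 20 mm above the disc. The point itself does not turn and its axes are of no use.
- pointer_tip (a point): Middle of the outer end of the dial's pointer, 40 mm from the axis and 11 mm above the disc; it turns with the dial. The pointer is the metal upright fin that runs straight from the hub out to this point: 10 mm thick, 22 mm high above the disc (top 103 mm above the table), flat sides, thin dark line on top. Push on its flat side near the outer end; nothing else stands on the disc.
- set_key (a joint): Travel of the large round key in m: 0 up, 0.005 right down; a spring returns it. It takes 2 N to start and 4.5 N right down.
- set_key_top (a point): Centre of the flat top face of the large round key, 32 mm diameter, grey, in a grey collar of 44 mm diameter whose rim is 6 mm lower; it is the nearest to the robot of the unit's keys, at its right front corner. It goes straight down 5 mm. Top 77 mm above the table when up.
- key_a (a joint): Travel in m (0 up, 0.005 down) of the first small rectangular key (14 x 20 mm). Not to be pressed.
- key_b (a joint): Travel in m of the second small rectangular key, beside the first. Not to be pressed.
- key_a_top (a point): Top face of the first small rectangular key, 71 mm above the table.
- key_b_top (a point): Top face of the second small rectangular key, 71 mm above the table.
- unit: White control unit, fixed, 210 mm (x, front to back) by 300 mm (y) by 65 mm high; origin at the centre of its underside. Its flat level top carries the dial on the left half and the keys on the right half.
- jar: Loose amber jar, 34 mm diameter, 42 mm high, standing on the unit between dial and keys; origin at the centre of its underside. Leave it.
- cassette_a: Loose white tissue cassette, 40 x 28 x 6 mm, on the far part of the unit's top; origin under its centre. Leave it.
- cassette_b: Loose white tissue cassette, the same, on the table in front of the unit. Leave it.
- slide_box: Loose closed slide box, 86 x 101 x 34 mm, on the table to the right of the unit. Leave it.
- forceps: Loose steel forceps, 125 mm long, 6 mm high, on the table in front of the unit. Leave it.
- reagent: Loose bottle, 60 mm diameter, 100 mm high, on the table to the left of the unit. Leave it.
- beaker: Loose glass cup, 64 mm diameter, 75 mm high, on the table to the right of the unit. Leave it.

How it is judged:
On the way, in this order (a step that is already met when the one before it is completed fails the run):
1. the dial rests in the fourth click clockwise (value of joint dial between 1.53552 and 1.81552 rad), for 0.3 s.
2. the large round key is pressed right down (value of joint set_key above 0.0042 m), for 0.04 s.
At the end, for the whole second after the job is handed in: The dial is at rest in the fourth click clockwise from its start (1.676 rad, within 0.14 rad), the large round key has been pressed down at least 4.2 mm after that and is up again (within 1 mm), and every loose thing is within 10 mm of where it stood (all of step 1 and velocity of joint dial between -0.1 and 0.1 rad/s and value of joint set_key below 0.001 m and distance of each of cassette_a, cassette_b, jar, slide_box, forceps, reagent, beaker from where it was at the start of the episode below 0.01 m); the robot touches nothing.
It fails at once if the dial is turned past the fourth click or backwards (more than 0.6 of a click beyond) (value of joint dial above 1.92685 rad or value of joint dial below -0.251328 rad).
It fails at once if the dial is gripped or pushed hard (over 25 N) (contact force between the fingers and dial above 25 N).
It fails at once if a small rectangular key is pressed (value of joint any of key_a, key_b above 0.0025 m).
It fails at once if the large key is pressed while the dial is not in the fourth click (value of joint set_key above 0.003 m and not (value of joint dial between 1.53552 and 1.81552 rad)).
It fails at once if a loose thing is lifted or shifted by more than 15 mm (distance of any of cassette_a, cassette_b, jar, slide_box, forceps, reagent, beaker from where it was at the start of the episode above 0.015 m).
It also fails if it takes over 45 s, if anything falls off the work surface, if the arm or the gripper's body presses on something with over 40 N, if the wrist force passes 120 N, or if a joint passes its speed limit or range.

## Robot

A 7-joint arm with a two-finger parallel gripper is mounted at the origin on the work surface. World frame = base frame: x ahead of the robot, y to its left, z up, the work surface at z = 0. Lengths are in m, angles in rad, forces in N, time in s.
With the tool pointing down it reaches from about 0.4 to 0.875 m from the base axis. Payload 19.3 kg.
Tool frame: the origin (TCP) lies at the very end of the fingers, on their centre line; the grasp point (between the pads) lies 19 mm behind it (bot.grasp_offset is the distance from the TCP to the grasp point, in m); z points along the fingers, x is the direction in which the jaws open and shut, and the axes are right-handed (so a half turn about z gives the same grasp; the last joint's range is limited). The gripper opens to 85 mm and grips with 20 to 120 N. Pads are 22 mm wide; open, the fingers measure 114 mm over their backs; the gripper's body (76 mm by 85 mm) begins 54 mm behind the grasp point. The pads swing forward as they close: fully open they stand 13 mm farther back than shut.
Start: joints at [-1.274, 0.521, -0.036, 1.599, 0.021, 1.021, -0.113], TCP at [0.224, 0.583, 0.231] pointing down, gripper open.
Joint ranges: [-2.91, 2.91], [-0.3, 2.13], [-1.5, 1.42], [0.17, 2.43], [-1.26, 4.41], [0.16, 1.93], [-2.52, 2.52]. Speed limits (rad/s): [1.89, 1.89, 2.39, 2.39, 3.01, 3.01, 3.01].

## Interface

Orientations are given as [roll, pitch, yaw] about the fixed x, y, z axes, in that order (R = Rz(yaw) Ry(pitch) Rx(roll)).
In Python, from workcell import status, grab_frame, calibration, job, regions_of, mark_of, bot gives the robot as it stands.
- The arm moves only by the tool carry_out, never from a script. Its argument "deltas" is one flat list of numbers, 5 for each row, row after row: the opening, from -1 (shut) to 1 (fully open), then the shift along the tool's x, y, z in cm, then the turn about the tool's z in degrees. A call has 1 to 20 rows; each row shifts and turns the commanded pose from where the row before left it, along the tool's axes as they then stand; what a row does not reach is not made up. A row lasts 1/12 s, in which the tool goes at most 41.7 mm and 7.16 degrees, less where a joint would pass 70% of its speed; a pose out of reach is approached as far as the arm can. A call with a gripper value outside its range is refused whole. The fingers move at their own pace and stop on an object; "newtons" is the grip in N (left out, the last holds). Time passes only in rows, so rows that do not move let the fingers close. It gives the time, the measured TCP pose, the force and the opening at its end, in the units of the state.
- status.observe(): the state, without advancing time (a new reading comes with each control period).
- grab_frame(name): name is "scene" or "top" or "wrist"; returns the picture (480x640x3 uint8, red, green, blue); there is no depth.
- calibration(name): a dict with "fov_y" (degrees; the focal length in pixels is half the picture's height over the tangent of half this angle, whatever the lens; pixels are square), "cx", "cy" (the principal point, pixels), "D" ([k1, k2, p1, p2, k3] as OpenCV has them; the pictures are not rectified), "R" (3x3) and "t" (3): a world point X has camera coordinates R X + t. Camera axes: x right, y down, z forward; pixel columns grow to the right and rows downward; lengths in m; the calibration is good to about 2 mm. A picture is of the moment at which its call begins: read the wrist's pose just before it. calibration takes no time and is no camera call; for the wrist camera it gives the pose at the moment of the call.
- job.job_done(): hands the job in, once; it reports no verdict.
Trained networks look in the newest picture that a camera, given by its name, has taken for a name from the list of things; names that differ only in an ending like _2 or _b are one class to them, and where a whole thing is asked for, a point or a joint stands for the part that bears it (a point fixed in the world has none). Each returns a list of dicts, best first, with "p" (0 to 1); they miss things now and then, are a little off and sometimes report something else, mostly with a low value. They report only what shows in the picture. A call takes as long as a camera call.
- regions_of(camera, target): "region" (480x640 bool, what is visible of it) and "xy" ([column, row] in pixels, amid what is visible of it).
- mark_of(camera, target): "xy" ([column, row] in pixels: a listed point, or the origin of a listed thing).
The state is a dict: "clock": time; "qpos": joint angles; "qd": joint speeds; "joint_efforts": joint torques, N m; "position": TCP position; "tool_rot": TCP orientation; "force": force on the tool from outside, world axes, zero at the start; "moment": the same for the moment, N m; "grip_width": finger opening in m.
Only numpy, scipy, OpenCV 4.12 (cv2) and the standard library are available. Lean on these libraries where they do the work, as an engineer would, in place of code of your own. Each camera call takes 0.05 s, during which the arm holds its last target.

## Working session

There is one attempt and no reset: what is moved stays moved. The work goes in short steps, Python scripts to look and compute and a tool call to move; the robot and the scene stay as the last step left them, time stands still between calls to the robot, and variables do not carry over. Pictures are saved under pics/ and viewed, and the job is handed in when it is done.

Besides the shell and the picture viewer there is one more tool, called after "Emit:" by a JSON object that holds its "op" and its "data". carry_out: Moves the arm, as the interface text tells. Its arguments: {"type":"object","properties":{"deltas":{"type":"array","items":{"type":"number"}},"newtons":{"type":"number"}},"required":["deltas"]}

```bash
mkdir -p pics; ls
cat > h.py <<'E'
import numpy as np, cv2
from workcell import status, grab_frame, calibration, job, regions_of, mark_of, bot
def K(c):
    f=240/np.tan(np.radians(c['fov_y'])/2); return np.array([[f,0,c['cx']],[0,f,c['cy']],[0,0,1]])
def ray(c,xy):
    u=cv2.undistortPoints(np.array([[xy]],float),K(c),np.array(c['D'],float))[0,0]
    R=np.array(c['R']);t=np.array(c['t']); return -R.T@t, R.T@np.array([u[0],u[1],1])
def at(c,xy,z):
    o,d=ray(c,xy); return o+d*(z-o[2])/d[2]
def proj(c,X):
    p,_=cv2.projectPoints(np.array(X,float).reshape(-1,1,3),cv2.Rodrigues(np.array(c['R'],float))[0],np.array(c['t'],float),K(c),np.array(c['D'],float)); return p[:,0]
def save(n,im): cv2.imwrite('pics/'+n,im[:,:,::-1])
E
python3 - <<'E'
from h import *
s=status.observe(); print(s)
for n in ['scene','top','wrist']:
    c=calibration(n); save(n+'1.png',grab_frame(n))
    for t,z in [('dial_centre',.081),('pointer_tip',.092),('set_key_top',.077),('key_a_top',.071),('jar',.065)]:
        for m in mark_of(n,t)[:2]: print(n,t,m['p'],np.round(m['xy'],1),np.round(at(c,m['xy'],z),4))
print(status.observe()['clock'])
E
```

```text
pics
{'clock': 0.0, 'qpos': array([-1.27416695,  0.52201489, -0.03631289,  1.59998219,  0.02116848,
        1.02108497, -0.11281686]), 'qd': array([-0.00107356,  0.00015056, -0.00028389, -0.00061721,  0.00035083,
        0.00010917,  0.00139891]), 'joint_efforts': array([-3.26527270e-04, -9.27107191e+01,  1.97969958e+00, -3.69938207e+01,
        1.78260991e-02,  8.18463770e-03,  3.44667842e-05]), 'position': array([0.22407822, 0.5831045 , 0.23073457]), 'tool_rot': array([3.14153435e+00, 1.10420573e-03, 1.20391056e+00]), 'force': array([-0.22222405,  0.8858095 ,  1.1581772 ]), 'moment': array([-0.07096667,  0.01166908,  0.00849063]), 'grip_width': 0.08549705934134558}
scene dial_centre 0.61 [351.7 243.5] [0.5303 0.0754 0.081 ]
scene pointer_tip 0.91 [343.4 228.5] [0.5153 0.0397 0.092 ]
scene set_key_top 0.41 [305.8 199.1] [ 0.4843 -0.1     0.077 ]
scene key_a_top 0.57 [298.2 224. ] [ 0.554  -0.0596  0.071 ]
scene key_a_top 0.29 [414.6 294.8] [0.5508 0.2508 0.071 ]
scene jar 0.57 [313.8 235.7] [ 0.5543 -0.0122  0.065 ]
top dial_centre 0.6 [272.2 277.4] [0.529  0.0815 0.081 ]
top pointer_tip 0.73 [298.5 281.1] [0.5219 0.0387 0.092 ]
top set_key_top 0.63 [379.2 299.1] [ 0.4914 -0.0914  0.077 ]
top key_a_top 0.6 [359.7 263.9] [ 0.5496 -0.0617  0.071 ]
top jar 0.75 [191.1 302.1] [0.4911 0.2167 0.065 ]
top jar 0.73 [319.3 220.8] [0.6232 0.0033 0.065 ]
0.9
```

View pics/top1.png

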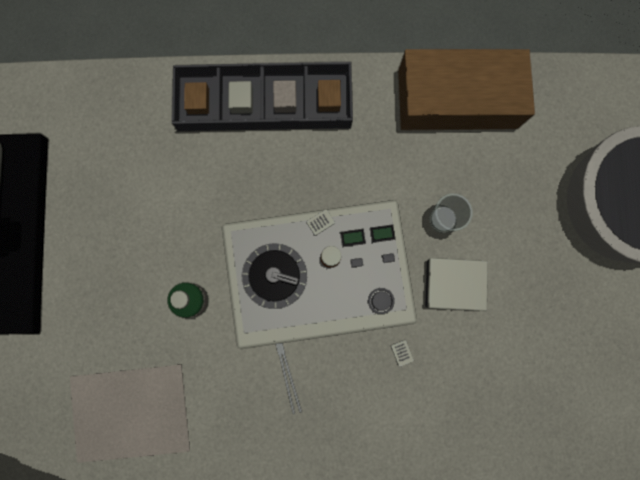

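View pics/scene1.png

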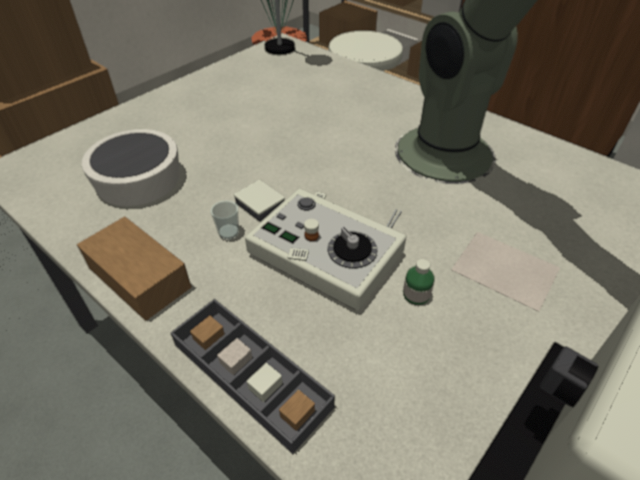

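View pics/wrist1.png

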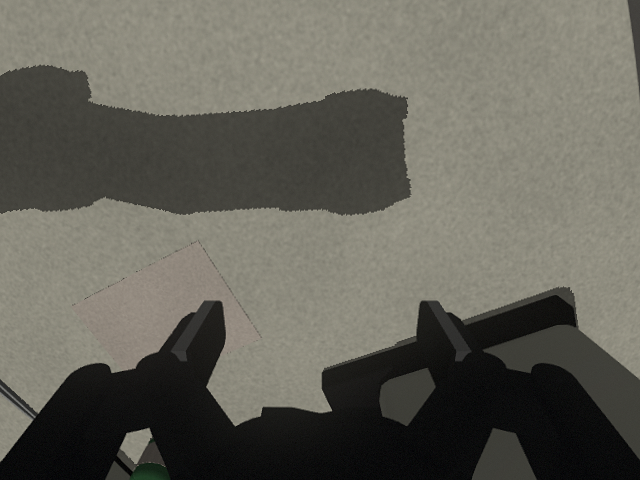

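Run:
```python
import cv2
a=cv2.imread('pics/top1.png')[200:340,200:420]; cv2.imwrite('pics/topz.png',cv2.resize(a,None,fx=3.6,fy=3.6,interpolation=cv2.INTER_CUBIC))
a=cv2.imread('pics/scene1.png')[170:310,260:460]; cv2.imwrite('pics/scenez.png',cv2.resize(a,None,fx=4,fy=4,interpolation=cv2.INTER_CUBIC))
```

```text
(no output)
```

View pics/topz.png

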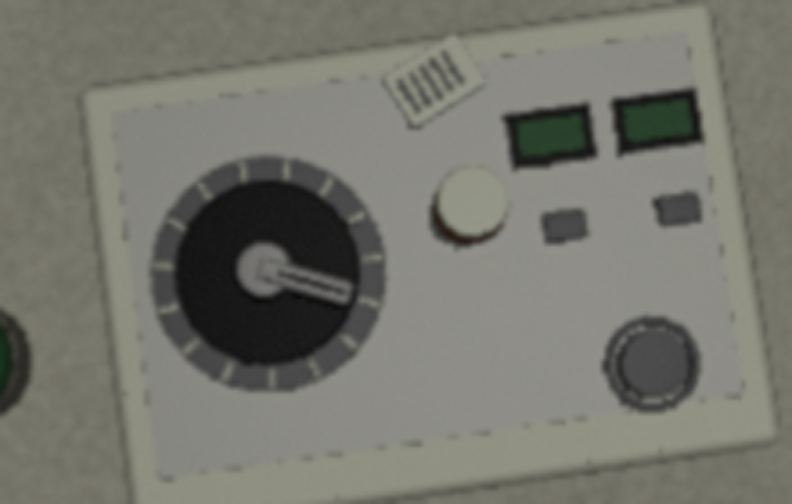

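View pics/scenez.png

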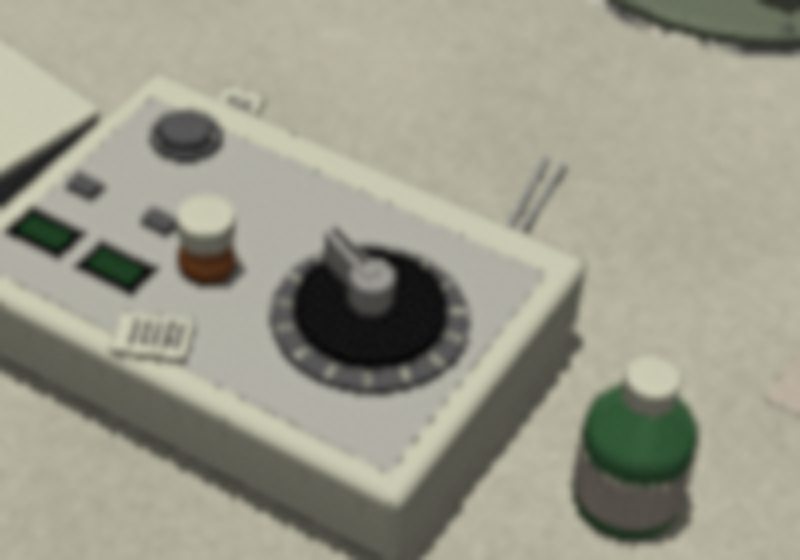

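The scene shows the dial at about (274,276) in the top view, with the pointer to the right and slightly down. The round key is at (380,300) and the jar at (331,257). One network jar hit, at (191,302), is actually the reagent bottle. Next I'll plan a wrist camera view from above.

Run:
```python
from h import *
from scipy.spatial.transform import Rotation as Ro
s=status.observe(); c=calibration('wrist'); R=np.array(c['R']);t=np.array(c['t']);o=-R.T@t
T=Ro.from_euler('xyz',s['tool_rot']).as_matrix()
print(c['fov_y'],'cam in tool',T.T@(o-s['position']),'axes in tool\n',np.round(T.T@R.T,3))
for n in ['top','scene']:
    c=calibration(n); im=cv2.imread(f'pics/{n}1.png'); g=im.max(2)
    print(n,-np.array(c['R']).T@np.array(c['t']))
    m=((g<45)*255).astype(np.uint8)
    k=cv2.connectedComponentsWithStats(m)
    for i,st in enumerate(k[2]):
        if 200<st[4]<5000 and 230<st[0]<400 and 190<st[1]<300:
            cnt=max(cv2.findContours((k[1]==i).astype(np.uint8),cv2.RETR_EXTERNAL,cv2.CHAIN_APPROX_NONE)[0],key=len)
            cnt=cv2.convexHull(cnt)
            e=cv2.fitEllipse(cnt); print(n,st,e, at(c,e[0],.081))
```

```text
70.75374968313676 cam in tool [-0.00047123 -0.07942423 -0.14195795] axes in tool
 [[ 1.     0.    -0.   ]
 [-0.     0.95   0.314]
 [ 0.    -0.314  0.95 ]]
top [0.48079504 0.02105858 0.95212239]
top [ 249  250   51   51 1720] ((273.80621337890625, 275.2470397949219), (50.8738899230957, 51.10219955444336), 24.323196411132812) [0.53249626 0.07885887 0.081     ]
scene [1.11812063 0.50284319 0.82651087]
scene [334 233  37  29 682] ((352.2158203125, 247.02511596679688), (29.061100006103516, 37.956695556640625), 93.50891876220703) [0.537747   0.08279419 0.081     ]
```

Emit:
{"op": "carry_out", "data": {"deltas": [-1,-1.98,2.56,0,0,-1,-1.98,2.56,0,0,-1,-1.98,2.56,0,0,-1,-1.98,2.56,0,0,-1,-1.98,2.56,0,0,-1,-1.98,2.56,0,0,-1,-1.98,2.56,0,0,-1,-1.98,2.56,0,0,-1,-1.98,2.56,0,0,-1,-1.98,2.56,0,0,-1,-1.98,2.56,0,0,-1,-1.98,2.56,0,0,-1,-1.98,2.56,0,0,-1,-1.98,2.56,0,0,-1,-1.98,2.56,0,0,-1,-1.98,2.56,0,0,-1,-1.98,2.56,0,0,-1,-1.98,2.56,0,0,-1,-1.98,2.56,0,0,-1,-1.98,2.56,0,0]}}

```text
clock: 2.57
position: [0.5607, 0.0286, 0.2315]
tool_rot: [3.141, -0.0, 1.204]
force: [0.8, 0.7, 0.6]
grip_width: 0.0
```

Emit:
{"op": "carry_out", "data": {"deltas": [-1,0,0,0,0,-1,0,0,0,0,-1,0,0,0,0]}}

```text
clock: 2.82
position: [0.5598, 0.0304, 0.2312]
tool_rot: [-3.141, -0.0, 1.204]
force: [-0.6, 1.0, 0.1]
grip_width: 0.0
```

Run:
```python
from h import *
s=status.observe(); print(s['clock'],s['position'],s['tool_rot'],s['grip_width'],s['qpos'],s['force'])
n='wrist'
c=calibration(n); save('wrist2.png',grab_frame(n))
for t,z in [('dial_centre',.081),('pointer_tip',.092),('set_key_top',.077),('jar',.065)]:
    for m in mark_of(n,t)[:1]: print(n,t,m['p'],np.round(m['xy'],1),np.round(at(c,m['xy'],z),4))
```

```text
2.8167 [0.55984826 0.0304432  0.23118358] [-3.14115926e+00 -1.31617988e-04  1.20395025e+00] 4.6686705405830245e-05 [-0.26549471  0.42297797  0.14353347  1.77890584 -0.07289908  0.94514491
  1.11225063] [-0.58563461  1.0217011   0.13027172]
wrist dial_centre 0.82 [362.1 174. ] [0.535  0.0777 0.081 ]
wrist pointer_tip 0.6 [312.3 175.7] [0.5198 0.038  0.092 ]
wrist set_key_top 0.65 [162.7 196.9] [ 0.4904 -0.0953  0.077 ]
wrist jar 0.68 [281.  236.2] [ 0.566  -0.0131  0.065 ]
```

View pics/wrist2.png

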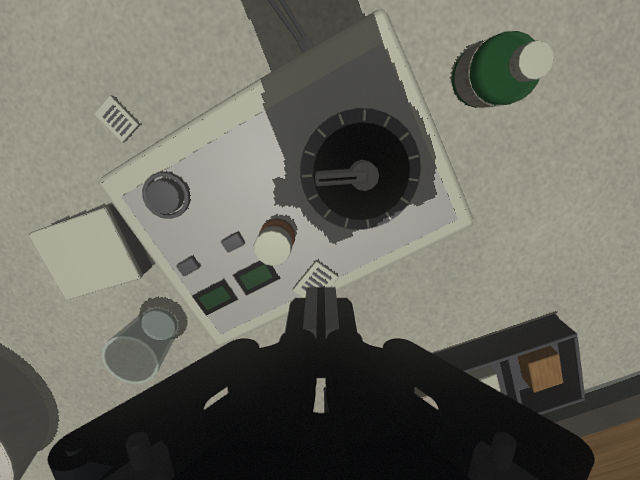

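The wrist view shows the dial at about (362,175), with the pointer pointing left to about (315,179). The key is at (165,195) and the jar at (273,245). I'll refine with model overlays.

```bash
cat > ov.py <<'E'
from h import *
def model(C,phi):
    a=np.linspace(0,2*np.pi,73); L=[]
    circ=lambda r,z:np.c_[C[0]+r*np.cos(a),C[1]+r*np.sin(a),0*a+z]
    L+=[circ(.042,.081),circ(.054,.071),circ(.012,.101)]
    d=np.array([np.cos(phi),np.sin(phi)]);p=np.array([-d[1],d[0]])
    r=[C+d*u+p*v for u,v in [(.01,.005),(.04,.005),(.04,-.005),(.01,-.005)]]
    L.append(np.array([[*q,.103] for q in r])); return L
def draw(im,c,C,phi,key=None,s=4):
    lst=model(C,phi)
    if key is not None:
        a=np.linspace(0,2*np.pi,40)
        lst.append(np.c_[key[0]+.016*np.cos(a),key[1]+.016*np.sin(a),0*a+.077])
        lst.append(np.c_[key[0]+.022*np.cos(a),key[1]+.022*np.sin(a),0*a+.071])
    b=cv2.resize(im,None,fx=s,fy=s,interpolation=cv2.INTER_CUBIC)
    for L in lst: cv2.polylines(b,[np.int32((proj(c,L)+.5)*s-.5)],True,(0,255,0),1)
    return b
E
python3 - <<'E'
from ov import *
import pickle
c=calibration('wrist'); pickle.dump(c,open('cw2.pkl','wb'))
im=cv2.imread('pics/wrist2.png')
g=cv2.cvtColor(im,cv2.COLOR_BGR2GRAY)
m=((g<38)*255).astype(np.uint8); m[290:]=0
k=cv2.connectedComponentsWithStats(m)
i=k[1][200,365]; print(g[140:215:8,362],i,k[2][i])
cnt=max(cv2.findContours((k[1]==i).astype(np.uint8),cv2.RETR_EXTERNAL,cv2.CHAIN_APPROX_NONE)[0],key=len)
P=np.array([at(c,p,.081)[:2] for p in cv2.convexHull(cnt)[:,0]])
from scipy.optimize import least_squares
f=least_squares(lambda v:np.hypot(*(P-v[:2]).T)-v[2],[.535,.078,.042],loss='soft_l1',f_scale=.001); print(f.x)
C=f.x[:2]; C_=C
phi=np.arctan2(*(np.array([.5198,.038])-C)[::-1]); print('phi',np.degrees(phi))
b=draw(im,c,C,phi,np.array([.490,-.0945])); cv2.imwrite('pics/o1.png',b[400:960,1100:1780]); cv2.imwrite('pics/o1k.png',b[600:960,500:900])
E
```

```text
[15  8 17 63 64 62 63 20 24 22] 45 [ 313  118  105  102 6363]
[0.53281874 0.08026369 0.04336592]
phi -107.12072114142545
```

View pics/o1.png

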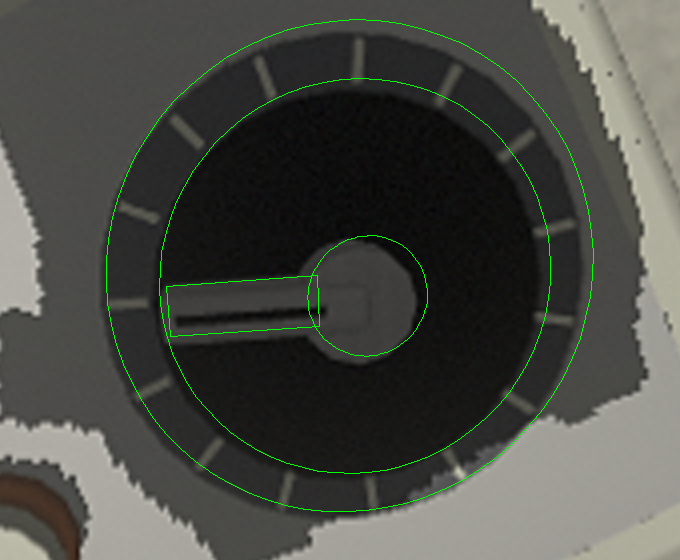

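View pics/o1k.png

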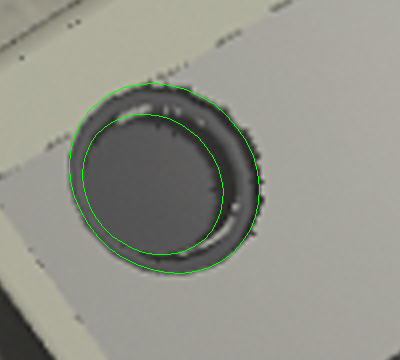

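Run:
```python
from ov import *
import pickle
from scipy.optimize import least_squares
c=pickle.load(open('cw2.pkl','rb'))
T=[(360,58),(451,84),(517,145),(555,228),(554,319),(519,402),(456,466),(371,492),(287,489),(209,454),(152,388),(128,303),(139,213),(187,131),(265,76)]
for z in (.071,.066):
    P=np.array([at(c,[(x+1100.5)/4-.5,(y+400.5)/4-.5],z)[:2] for x,y in T])
    i=np.arange(15)
    def f(v): a=v[3]-i*np.radians(24); return (P-np.c_[v[0]+v[2]*np.cos(a),v[1]+v[2]*np.sin(a)]).ravel()
    a0=np.arctan2(*(P[0]-[.534,.0785])[::-1])
    r=least_squares(f,[.534,.0785,.048,a0]); r2=r.x; 
    print(z,r2,'rms mm',1e3*np.sqrt(np.mean(r.fun**2)),'ticks',np.round(np.degrees(r2[3])-24*i,1))
for n,p in [('inner',(325,311)),('outer',(178,322))]:
    print(n,at(c,[(p[0]+1100.5)/4-.5,(p[1]+400.5)/4-.5],.103))
C=np.array([.534,.0785]);im=cv2.imread('pics/wrist2.png')
b=draw(im,c,C,np.radians(-107)); cv2.imwrite('pics/o2.png',b[400:960,1100:1780])
t=calibration('top'); b=draw(cv2.imread('pics/top1.png'),t,C,np.radians(-107),[.49,-.0945]);cv2.imwrite('pics/o2t.png',b[900:1300,900:1680])
```

```text
0.071 [0.53430921 0.07822399 0.04817551 2.74087944] rms mm 0.27283476652297917 ticks [ 157.  133.  109.   85.   61.   37.   13.  -11.  -35.  -59.  -83. -107.
 -131. -155. -179.]
0.066 [0.53511596 0.07854397 0.0489721  2.74087944] rms mm 0.2773461299947493 ticks [ 157.  133.  109.   85.   61.   37.   13.  -11.  -35.  -59.  -83. -107.
 -131. -155. -179.]
inner [0.53213704 0.07122566 0.103     ]
outer [0.52373001 0.04305564 0.103     ]
```

View pics/o2.png

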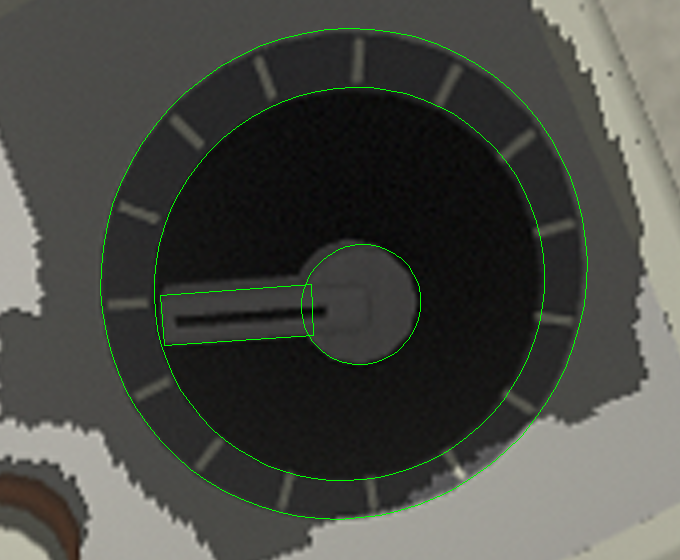

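View pics/o2t.png

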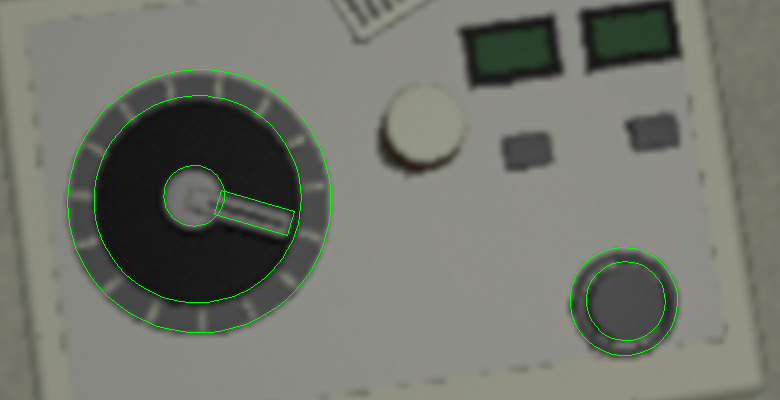

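Emit:
{"op": "carry_out", "data": {"deltas": [-1,0.05,-0.22,1.5,-0.8,-1,0.05,-0.22,2,-0.8,-1,0.05,-0.22,2,-0.8,-1,0.05,-0.22,2,-0.8,-1,0.05,-0.22,2,-0.8,-1,0,0,1,0,-1,0,0,0,0,-1,0,0,0,0]}}

```text
clock: 3.73
position: [0.5507, 0.0362, 0.1266]
tool_rot: [-3.141, 0.0, 1.274]
force: [0.8, 0.2, 0.7]
grip_width: 0.0002
```

```bash
cat > look.py <<'E'
from ov import *
import sys,time
def look(name,deg,C=np.array([.534,.0785])):
    s=status.observe(); c=calibration('wrist'); im=grab_frame('wrist')
    p=s['position'];yaw=s['tool_rot'][2]
    print('t',s['clock'],np.round(p,4),'yaw',round(np.degrees(yaw),2),'F',np.round(s['force'],2))
    for ph in (deg,):
        a=np.radians(ph); d=np.array([np.cos(a),np.sin(a)]); n=np.array([-d[1],d[0]])
        print('rel pointer',ph,': r',round(float((p[:2]-C)@d)*1e3,1),'w',round(float((p[:2]-C)@n)*1e3,1))
    b=draw(np.ascontiguousarray(im[:,:,::-1]),c,C,np.radians(deg),s=1); cv2.imwrite('pics/'+name,b)
look(sys.argv[1],float(sys.argv[2]))
E
python3 look.py l1.png -107
```

```text
t 3.7333 [0.5507 0.0362 0.1266] yaw 72.97 F [0.83 0.18 0.73]
rel pointer -107.0 : r 35.6 w 28.3
```

View pics/l1.png

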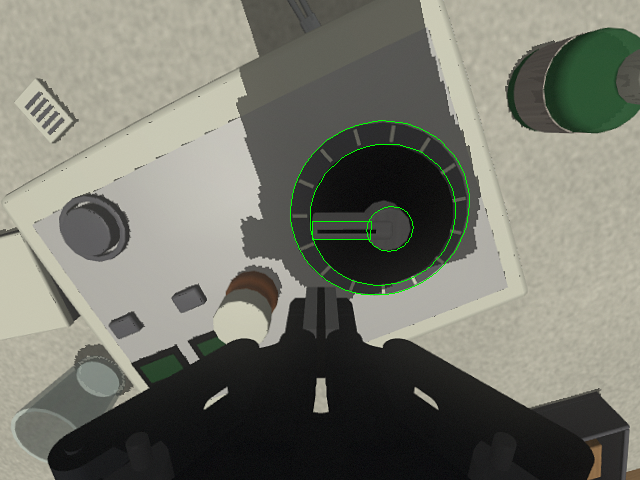

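Emit:
{"op": "carry_out", "data": {"deltas": [-1,0,0,1,0,-1,0,0,1,0,-1,0,0,1,0,-1,0,0,0.8,0,-1,0,0,0,0,-1,0,0,0,0,-1,0,0,0,0]}}

```text
clock: 4.37
position: [0.5506, 0.0361, 0.0884]
tool_rot: [3.142, 0.0, 1.274]
force: [-0.8, -0.9, 1.7]
grip_width: -0.0003
```

```bash
python3 look.py l2.png -107
```

```text
t 4.3667 [0.5506 0.0361 0.0884] yaw 72.97 F [-0.83 -0.94  1.68]
rel pointer -107.0 : r 35.7 w 28.3
```

View pics/l2.png

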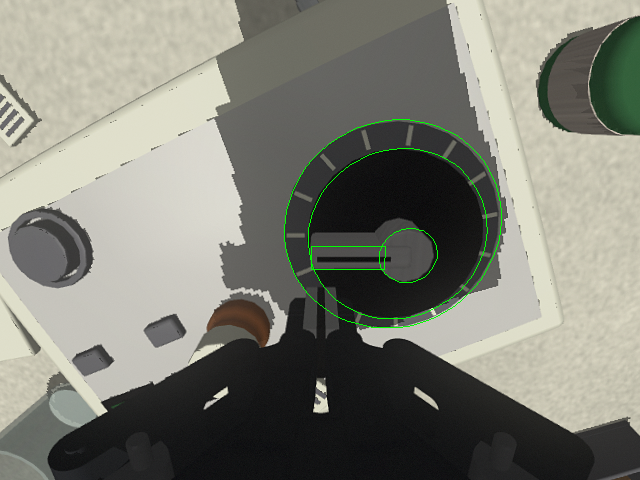

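Emit:
{"op": "carry_out", "data": {"deltas": [-1,0,-0.3,0,0,-1,0,-0.3,0,0,-1,0,-0.3,0,0,-1,0,-0.15,0,0,-1,0,-0.1,0,0,-1,0,0,0,0]}}

```text
clock: 4.92
position: [0.5394, 0.0397, 0.0884]
tool_rot: [3.142, -0.0, 1.274]
force: [-0.2, 0.7, 0.2]
grip_width: 0.0001
```

```bash
python3 look.py l3.png -107
```

```text
t 4.9167 [0.5394 0.0397 0.0884] yaw 72.99 F [-0.23  0.71  0.19]
rel pointer -107.0 : r 35.6 w 16.5
```

View pics/l3.png

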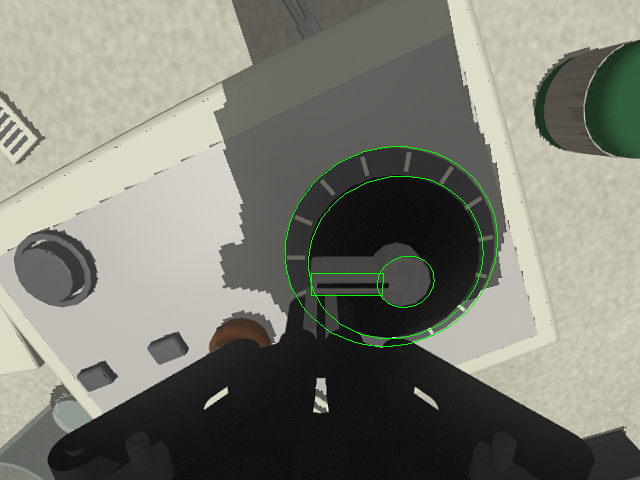

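The finger is just short of the pointer side, which hasn't moved. Now I'll push through the first click (16° of finger travel).

Emit:
{"op": "carry_out", "data": {"deltas": [-1,-0.054,-0.126,0,2,-1,-0.054,-0.126,0,2,-1,-0.054,-0.126,0,2,-1,-0.054,-0.126,0,2,-1,-0.054,-0.126,0,2,-1,-0.054,-0.126,0,2,-1,-0.054,-0.126,0,2,-1,-0.054,-0.126,0,2,-1,0,0,0,0,-1,0,0,0,0,-1,0,0,0,0]}}

```text
clock: 5.88
position: [0.5287, 0.0397, 0.0883]
tool_rot: [3.142, -0.0, 0.996]
force: [0.5, 0.3, -0.3]
grip_width: 0.0
```

```bash
python3 look.py l4.png -131
```

```text
t 5.8833 [0.5287 0.0397 0.0883] yaw 57.05 F [ 0.52  0.33 -0.25]
rel pointer -131.0 : r 32.8 w 21.5
```

View pics/l4.png

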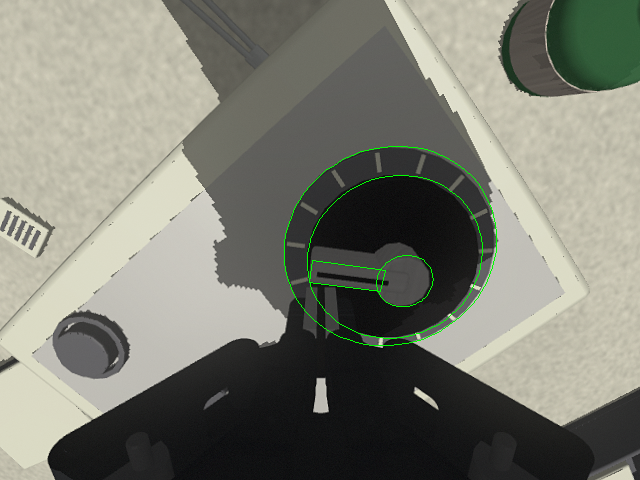

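Click 1 is confirmed: the pointer lies on the -131° overlay. On to click 2.

Emit:
{"op": "carry_out", "data": {"deltas": [-1,-0.054,-0.126,0,2,-1,-0.054,-0.126,0,2,-1,-0.054,-0.126,0,2,-1,-0.054,-0.126,0,2,-1,-0.054,-0.126,0,2,-1,-0.054,-0.126,0,2,-1,-0.054,-0.126,0,2,-1,-0.054,-0.126,0,2,-1,-0.054,-0.126,0,2,-1,-0.054,-0.126,0,2,-1,-0.054,-0.126,0,2,-1,-0.054,-0.126,0,2,-1,0,0,0,0,-1,0,0,0,0,-1,0,0,0,0]}}

```text
clock: 7.18
position: [0.5135, 0.0455, 0.0883]
tool_rot: [3.142, -0.0, 0.577]
force: [-0.7, -0.2, 0.6]
grip_width: 0.0
```

```bash
python3 look.py l5.png -155
```

```text
t 7.1833 [0.5135 0.0455 0.0883] yaw 33.07 F [-0.72 -0.21  0.57]
rel pointer -155.0 : r 32.6 w 21.3
```

View pics/l5.png

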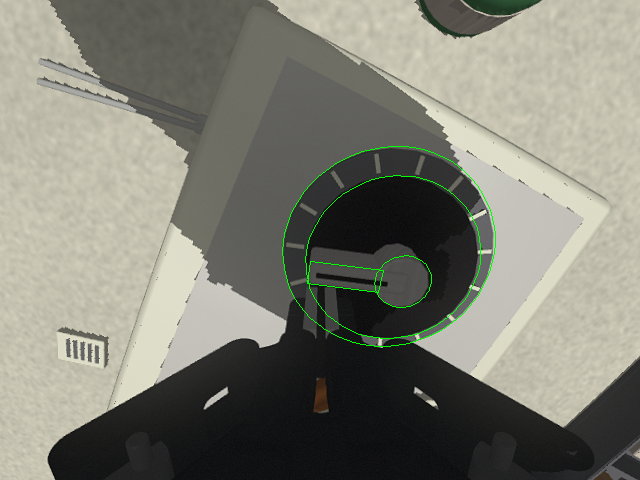

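Click 2 is confirmed, with the pointer on the -155° overlay. On to click 3.

Emit:
{"op": "carry_out", "data": {"deltas": [-1,-0.054,-0.126,0,2,-1,-0.054,-0.126,0,2,-1,-0.054,-0.126,0,2,-1,-0.054,-0.126,0,2,-1,-0.054,-0.126,0,2,-1,-0.054,-0.126,0,2,-1,-0.054,-0.126,0,2,-1,-0.054,-0.126,0,2,-1,-0.054,-0.126,0,2,-1,-0.054,-0.126,0,2,-1,-0.054,-0.126,0,2,-1,-0.054,-0.126,0,2,-1,0,0,0,0,-1,0,0,0,0,-1,0,0,0,0]}}

```text
clock: 8.48
position: [0.5018, 0.0569, 0.0883]
tool_rot: [3.142, -0.0, 0.158]
force: [0.1, -0.3, -0.3]
grip_width: -0.0003
```

```bash
python3 look.py l6.png -179
```

```text
t 8.4833 [0.5018 0.0569 0.0883] yaw 9.07 F [ 0.07 -0.26 -0.31]
rel pointer -179.0 : r 32.5 w 21.0
```

View pics/l6.png

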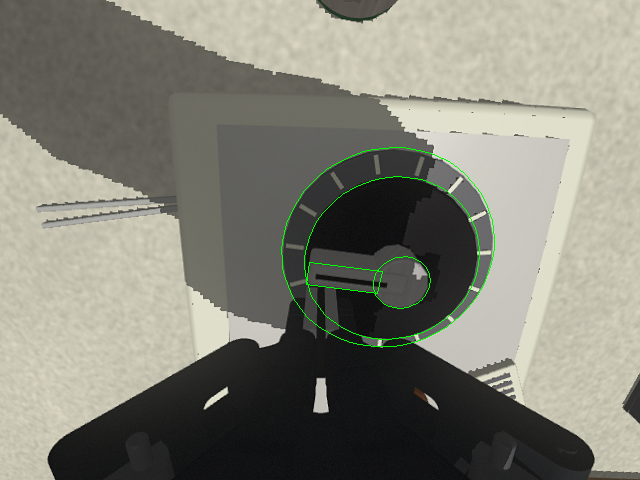

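Click 3 is confirmed. The last click gets a slightly shorter push.

Emit:
{"op": "carry_out", "data": {"deltas": [-1,-0.054,-0.126,0,2,-1,-0.054,-0.126,0,2,-1,-0.054,-0.126,0,2,-1,-0.054,-0.126,0,2,-1,-0.054,-0.126,0,2,-1,-0.054,-0.126,0,2,-1,-0.054,-0.126,0,2,-1,-0.054,-0.126,0,2,-1,-0.054,-0.126,0,2,-1,-0.054,-0.126,0,2,-1,-0.027,-0.063,0,1,-1,0,0,0,0,-1,0,0,0,0,-1,0,0,0,0]}}

```text
clock: 9.7
position: [0.4963, 0.0701, 0.0883]
tool_rot: [-3.142, -0.0, -0.209]
force: [-0.4, 0.5, -1.0]
grip_width: -0.0001
```

```bash
python3 look.py l7.png -203
```

```text
t 9.7 [0.4963 0.0701 0.0883] yaw -11.96 F [-0.37  0.46 -0.97]
rel pointer -203.0 : r 31.4 w 22.5
```

View pics/l7.png

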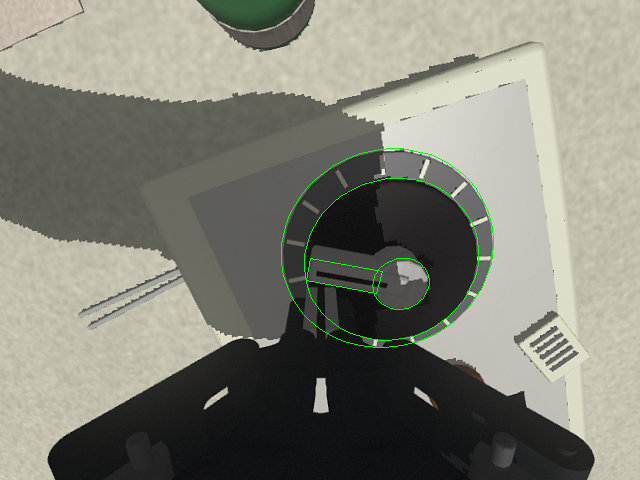

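Click 4 is confirmed, with the pointer on the -203° overlay. Next I back off, rise, and cross over to the key.

Emit:
{"op": "carry_out", "data": {"deltas": [-1,0,0.3,0,0,-1,0,0.4,0,0,-1,0,0.3,0,0,-1,0,0,-1.5,0,-1,0,0,-1.5,0,-1,0,0,-1.5,0,-1,0,0,-1.5,0,-1,0.47,2.54,0,0,-1,0.47,2.54,0,0,-1,0.47,2.54,0,0,-1,0.47,2.54,0,0,-1,0.47,2.54,0,0,-1,0.47,2.54,0,0,-1,0,0,0,0,-1,0,0,0,0,-1,0,0,0,0,-1,0,0,0,0]}}

```text
clock: 11.17
position: [0.49, -0.0936, 0.1482]
tool_rot: [-3.141, 0.0, -0.209]
force: [-0.0, 0.3, -0.7]
grip_width: 0.0003
```

Run:
```python
from ov import *
s=status.observe();print(s['clock'],s['position'],np.degrees(s['tool_rot'][2]),s['force'])
C=np.array([.534,.0785])
k=[.49,-.0945]
for n in ['top','wrist','scene']:
    c=calibration(n); im=np.ascontiguousarray(grab_frame(n)[:,:,::-1])
    if n=='top': t=draw(im,c,C,np.radians(157),k,s=4)[850:1300,880:1680]
    if n=='wrist': w=draw(im,c,C,np.radians(157),k,s=1)
    if n=='scene': e=draw(im,c,C,np.radians(157),k,s=4)[680:1240,1040:1840]
    for m in mark_of(n,'set_key_top')[:1]: print(n,m['p'],at(c,m['xy'],.077))
for n,i in [('t',t),('w',w),('s',e)]: cv2.imwrite(f'pics/k1{n}.png',i)
```

```text
11.1667 [ 0.49000201 -0.09364515  0.14820739] -11.951933882247046 [-0.02961886  0.25950967 -0.65586818]
top 0.73 [0.53368174 0.00602078 0.077     ]
wrist 0.59 [ 0.48920627 -0.09625754  0.077     ]
scene 0.65 [ 0.48697243 -0.09207997  0.077     ]
```

View pics/k1t.png

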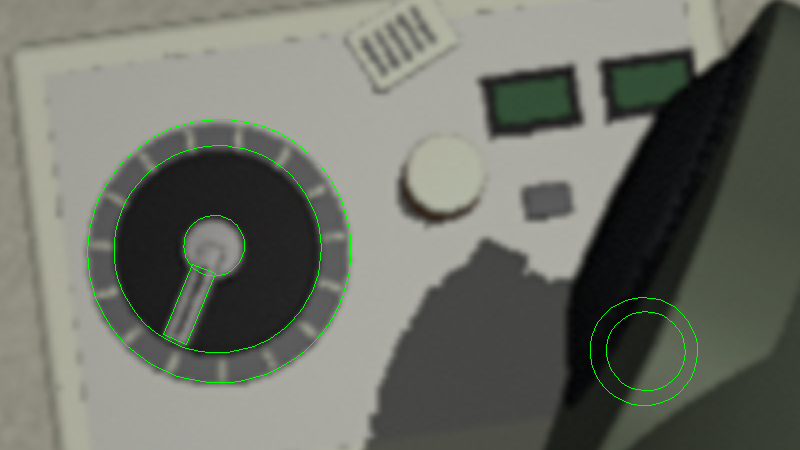

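View pics/k1w.png

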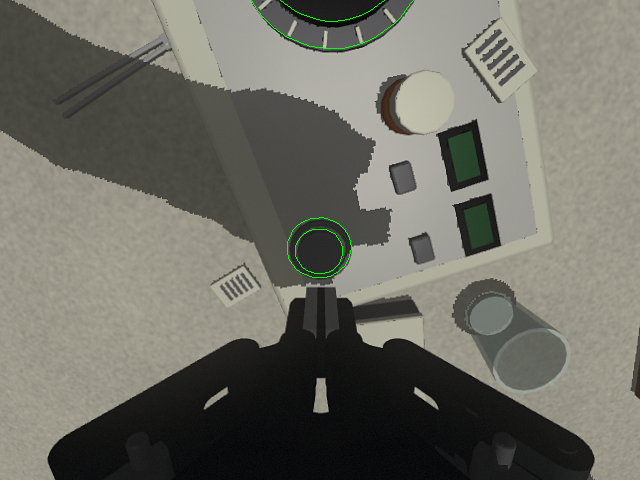

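View pics/k1s.png

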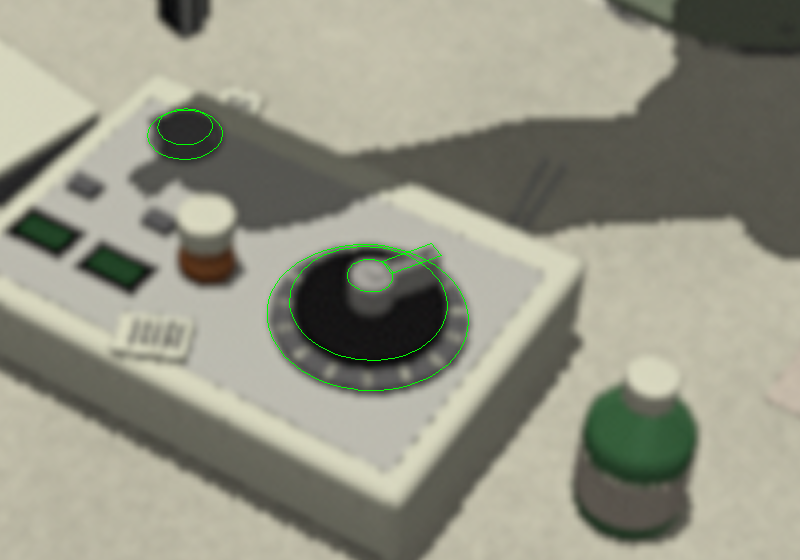

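The dial overlay on click 4 matches in all views. The key sits centred on its overlay under the fingertip. The network's top-view key hit is spurious because the arm covers the key there. Now I descend to just above the key.

Emit:
{"op": "carry_out", "data": {"deltas": [-1,0,0.1,1.5,0,-1,0,0,1.5,0,-1,0,0,1.5,0,-1,0,0,1.4,0,-1,0,0,1,0,-1,0,0,0,0,-1,0,0,0,0,-1,0,0,0,0]}}

```text
clock: 12.13
position: [0.4901, -0.0956, 0.0799]
tool_rot: [-3.142, -0.001, -0.21]
force: [0.6, 0.2, 1.3]
grip_width: 0.0003
```

Emit:
{"op": "carry_out", "data": {"deltas": [-1,0,0,0.2,0,-1,0,0,0.2,0,-1,0,0,0.15,0,-1,0,0,0.1,0,-1,0,0,0,0,-1,0,0,0,0,-1,0,0,0,0]}}

```text
clock: 12.72
position: [0.4901, -0.0955, 0.073]
tool_rot: [-3.142, -0.001, -0.21]
force: [2.7, -0.4, 4.0]
grip_width: -0.0004
```

Emit:
{"op": "carry_out", "data": {"deltas": [-1,0,0,0.1,0,-1,0,0,0,0,-1,0,0,0,0]}}

```text
clock: 12.97
position: [0.4901, -0.0955, 0.072]
tool_rot: [-3.141, -0.001, -0.21]
force: [1.8, 0.2, 8.8]
grip_width: 0.0001
```

Emit:
{"op": "carry_out", "data": {"deltas": [-1,0,0,0.1,0,-1,0,0,0,0,-1,0,0,0,0,-1,0,0,0,0]}}

```text
clock: 13.3
position: [0.4902, -0.0955, 0.0717]
tool_rot: [-3.141, -0.001, -0.21]
force: [-3.7, 2.0, 30.0]
grip_width: 0.0
```

The key is bottomed: force rose sharply to 30 N, with z at 71.7 mm. Now I release and move clear.

Emit:
{"op": "carry_out", "data": {"deltas": [-1,0,0,-0.3,0,-1,0,0,-0.5,0,-1,0,0,-1,0,-1,0,0,-1.5,0,-1,0,0,-2,0,-1,0,0,-2,0,-1,0,0,-2,0,-1,0,0,-2,0,-1,0,0,-2,0,-1,0,0,0,0,-1,0,0,0,0,-1,0,0,0,0]}}

```text
clock: 14.3
position: [0.4893, -0.0953, 0.2035]
tool_rot: [-3.142, 0.001, -0.21]
force: [-0.1, -0.3, 0.3]
grip_width: -0.0
```

Run:
```python
from ov import *
s=status.observe();print(s['clock'],s['position'],s['force'],np.abs(s['qd']).max())
C=np.array([.534,.0785]);k=[.49,-.0945]
c=calibration('wrist'); im=np.ascontiguousarray(grab_frame('wrist')[:,:,::-1]); cv2.imwrite('pics/f1w.png',draw(im,c,C,np.radians(157),k,s=1))
c=calibration('scene'); im=np.ascontiguousarray(grab_frame('scene')[:,:,::-1]); cv2.imwrite('pics/f1s.png',draw(im,c,C,np.radians(157),k,s=4)[680:1240,1040:1840])
```

```text
14.3 [ 0.48931282 -0.09529035  0.20354655] [-0.08903577 -0.28676023  0.34487946] 0.01641094087833662
```

View pics/f1w.png

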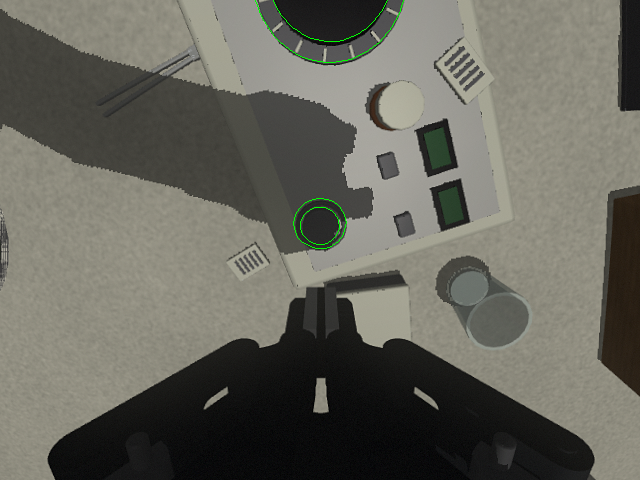

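View pics/f1s.png

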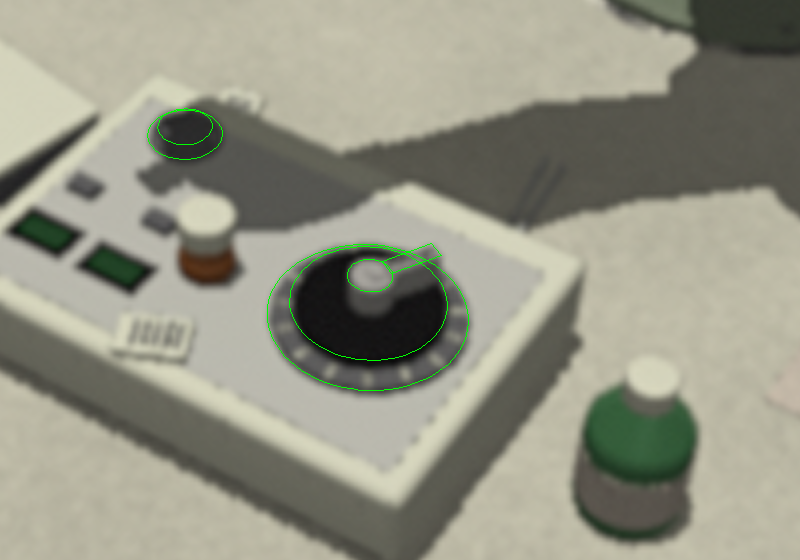

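Everything is in place: the pointer is on click 4, the key is up, and the loose things haven't moved. Handing in.

```bash
python3 -c "
from workcell import job
print(job.job_done())"
```

```text
the job is handed in; nothing more can be done
None
```

I pushed the pointer clockwise four clicks with the closed fingertip, then pressed the large round key right down, released it and moved clear. I handed the job in at about 14.4 s; no verdict came back.

- **Dial:** I went one click at a time and compared each with a model overlay in the wrist camera image. The pointer sat on the expected click every time (-131°, -155°, -179°, -203°). It was still on the fourth click in the scene view after the key press.
- **Key:** the fingertip stopped at z = 71.7 mm, where the key is fully down at 72 mm. The force rose sharply from 9 N to 30 N there, more than the 4.5 N the key needs but below the limits. After I lifted off, the key's image matched the "up" overlay.
- **Loose things and clearance:** the jar, the cassettes and the other things I could see looked unmoved by eye; I did not measure their positions. The tool ended at z = 0.20 m with no force above noise.
- **Disagreements:** with the arm covering the key, the network's top-view position for it was wrong, so I ignored it. It also took the reagent bottle for the jar once. The dial centre estimates differed by a few mm between cameras, and I used the value from a fit to the dial's 15 ticks.

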